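# Feel along a curved guide rail on a sprung inspection nest

## Robot

A 6-joint arm with a two-finger parallel gripper is mounted at the origin on the work surface. World frame = base frame: x ahead of the robot, y to its left, z up, the work surface at z = 0. Lengths are in mm, angles in rad, forces in N, time in s.
With the tool pointing down it reaches from about 300 to 1000 mm from the base axis. Payload 5.1 kg.
Tool frame: the origin (TCP) lies between the finger pads; the fingertips stand 25 mm ahead of it and the grasp point (between the pads) lies 6 mm ahead of it; z points along the fingers, y is the line along which they close (so a half turn about z gives the same grasp; the last joint's range is limited). The gripper opens to 95 mm and grips with 3 to 60 N. Pads are 20 mm wide; open, the fingers measure 119 mm over their backs; the gripper's body (75 mm by 180 mm) begins 59 mm behind the grasp point.
Start: joints at [-1.281, 0.124, 1.65, -0, 1.367, -0.083], TCP at [236.713, -605.352, 239.656] pointing down, gripper open.
Joint ranges: [-2.61, 2.61], [-1.02, 2.33], [0.03, 2.71], [-1.35, 4.49], [0.32, 2.68], [-2.91, 2.91]. Speed limits (rad/s): [2.57, 2.57, 3.14, 3.14, 3.14, 3.14].

## Interface

Orientations are given as a unit quaternion [x, y, z, w].
In Python, from workcell import bot, cams gives the robot as it stands.
- The arm moves only by the shell command python3 -m jog 'ROWS' [OPENING] [FORCE]. ROWS is JSON, a list of rows, each an object of numbers: "x", "y", "z": the shift along the tool's x, y, z in m; "ax", "ay", "az": the turn, a rotation vector about the tool's x, y, z in rad. In form: [{"x": .., "y": .., "z": .., "ax": .., "ay": .., "az": ..}, ...]. A call has 1 to 12 rows; each row shifts and turns the commanded pose from where the row before left it, along the tool's axes as they then stand; what a row does not reach is not made up. A row lasts 1/8 s, in which the tool goes at most 62.5 mm and 10.7 degrees, less where a joint would pass 70% of its speed; a pose out of reach is approached as far as the arm can. A call with a gripper value outside its range is refused whole. OPENING is the gripper's target within -1 to 1 (fully open at 1, half-way at 0, shut at -1), set as the call begins (- or left out, the last holds). The fingers move at their own pace and stop on an object; FORCE is the grip in N (left out, the last holds). Time passes only in rows, so rows that do not move let the fingers close. It gives the time, the measured TCP pose, the force, the opening and the grip force at its end, in the units of the state.
- bot.get_obs(): the state, without advancing time (a new reading comes with each control period).
- cams.camera(name): name is "side" or "top"; returns a dict with "image" (420x560x3 uint8, red, green, blue), "fx", "fy", "cx", "cy" (pixels), "position" and "orientation" of the camera in the world. Camera axes: x right, y down, z forward; pixel columns grow to the right and rows downward; lengths in mm; the calibration is good to about 2 mm. A picture is of the moment at which its call begins. There is no depth.
- bot.sign_off(): hands the job in; it is judged then, once.
The state is a dict: "time_s": time; "q": joint angles; "joint_vel": joint speeds; "tau": joint torques, N m; "ee_pos": TCP position; "ee_rot": TCP orientation; "wrist_force": force on the tool from outside, world axes, zero at the start; "wrist_torque": the same for the moment, N m; "gripper_width": opening from 0.0 (shut) to 1.0 (fully open); "finger_force": force on a finger pad.
Only numpy, scipy, OpenCV 4.12 (cv2) and the standard library are available. Lean on these libraries where they do the work, as an engineer would, in place of code of your own. Each camera call takes 0.05 s, during which the arm holds its last target. There are 200 camera calls.

## Task

Check the curved dark steel rail by touch: with the gripper shut, run the fingertips along its top edge from the end beside the green puck to the end beside the red puck, touching all seven orange bands in turn and pressing just enough that the sprung nest under the rail sinks a little at every band, but never down to its stop. Finish while still holding the fingertips on the last band, the one at the red puck's end, with the nest kept pressed down a little. Do not lift the rail or grasp anything, and leave the pucks, gauges and other things where they are.

Things in the scene. Friction and masses are not known exactly. Their poses are not given: they have to be found in the camera images.
- rail: loose curved dark steel rail, 0.35 to 0.57 kg, an inverted T: foot 30 mm wide, 6 mm thick; web 14 mm wide; 40 mm tall. 250 mm long in plan, an arc of 250 mm radius, ends bent towards its -x. Flat level top with seven orange bands 36 mm apart. Brass pins (12 mm tall) on the nest keep it from sliding. Origin under the foot, 15 mm to the -x side of the arc's middle; z up, y along the chord from band 1 to band 7.
- band1 (a point): point on the top face of the rail, on its centre line, at the middle of orange band 1 of 7 (numbered along the rail's +y; the trace may start at band 1 or at band 7, as the green puck shows); 40 mm above the rail's underside, about 97 mm above the table when nothing presses it. The point sinks with the rail
- band2 (a point): point on the top face of the rail, on its centre line, at the middle of orange band 2 of 7 (numbered along the rail's +y; the trace may start at band 1 or at band 7, as the green puck shows); 40 mm above the rail's underside, about 97 mm above the table when nothing presses it. The point sinks with the rail
- band3 (a point): point on the top face of the rail, on its centre line, at the middle of orange band 3 of 7 (numbered along the rail's +y; the trace may start at band 1 or at band 7, as the green puck shows); 40 mm above the rail's underside, about 97 mm above the table when nothing presses it. The point sinks with the rail
- band4 (a point): point on the top face of the rail, on its centre line, at the middle of orange band 4 of 7 (numbered along the rail's +y; the trace may start at band 1 or at band 7, as the green puck shows); 40 mm above the rail's underside, about 97 mm above the table when nothing presses it. The point sinks with the rail
- band5 (a point): point on the top face of the rail, on its centre line, at the middle of orange band 5 of 7 (numbered along the rail's +y; the trace may start at band 1 or at band 7, as the green puck shows); 40 mm above the rail's underside, about 97 mm above the table when nothing presses it. The point sinks with the rail
- band6 (a point): point on the top face of the rail, on its centre line, at the middle of orange band 6 of 7 (numbered along the rail's +y; the trace may start at band 1 or at band 7, as the green puck shows); 40 mm above the rail's underside, about 97 mm above the table when nothing presses it. The point sinks with the rail
- band7 (a point): point on the top face of the rail, on its centre line, at the middle of orange band 7 of 7 (numbered along the rail's +y; the trace may start at band 1 or at band 7, as the green puck shows); 40 mm above the rail's underside, about 97 mm above the table when nothing presses it. The point sinks with the rail
- nest (a joint): how far the sprung nest under the rail has sunk, in m: 0 unpressed (up), 0.014 on its stop. It begins to sink at about 1.5 to 3.5 N of downward push on the rail and needs about 0.3 N more for each mm; it rises again when let go. It only moves straight up and down
- nest_top (a point): middle of the top face of the nest, an aluminium plate 100 x 290 x 12 mm, on which the rail's foot rests; z up; it sinks with the nest; 57 mm above the table when unpressed
- station: fixed grey base of the inspection station, 200 x 380 x 20 mm, its longer side along its own y; carries the nest on four springs and, at its -x side, a dial indicator whose top is 67 mm above the table. Origin at the centre of its underside, on the table
- green_puck: loose green disc, 36 mm across, 12 mm high, lying on the base just beyond one end of the rail (either end): marks the end to start from. About 60 mm from the nearest band. Origin at the centre of its underside, 20 mm above the table. Not to be moved
- red_puck: loose red disc of the same size, on the base beyond the other end of the rail: marks the end to finish at. Origin at the centre of its underside. Not to be moved
- gauge_pin: loose brass gauge pin standing on the base on its +x side, 18 mm thick with a 24 mm head, under 75 mm tall. Origin at its foot. Not to be moved
- gauge_ring: loose steel ring, 36 mm across, 14 mm high, lying on the base on its +x side. Origin at the centre of its underside. Not to be moved
- spray_can: loose red spray can, 60 mm across, 170 mm tall, standing beyond the station. Origin under its foot. Not to be moved
- cleaner: loose white bottle with a blue cap, 66 mm across, 180 mm tall, standing beyond the station. Origin under its foot. Not to be moved
- screwdriver: loose screwdriver lying on the table on the robot's right. Not to be moved
- wrench: loose wrench lying on the table on the robot's left. Not to be moved
- parts_tray: loose blue divided tray of small turned parts, 120 x 160 x 40 mm, on the table at the right. Origin at the centre of its underside. Not to be moved

How it is judged (in metres and radians):
On the way, in this order (a step that is already met when the one before it is completed fails the run):
1. the fingertips touch the first band counted from the green puck's end and press the nest down a little (contact force between the fingers and rail above 0.3 N and value of joint nest between 0.001 and 0.0125 m and ((horizontal distance between green_puck and band1 below 0.11 m and horizontal distance between the grasp point and band1 below 0.016 m) or (horizontal distance between green_puck and band7 below 0.11 m and horizontal distance between the grasp point and band7 below 0.016 m))), for 0.05 s.
2. the fingertips touch the second band counted from the green puck's end and press the nest down a little (contact force between the fingers and rail above 0.3 N and value of joint nest between 0.001 and 0.0125 m and ((horizontal distance between green_puck and band1 below 0.11 m and horizontal distance between the grasp point and band2 below 0.016 m) or (horizontal distance between green_puck and band7 below 0.11 m and horizontal distance between the grasp point and band6 below 0.016 m))), for 0.05 s.
3. the fingertips touch the third band counted from the green puck's end and press the nest down a little (contact force between the fingers and rail above 0.3 N and value of joint nest between 0.001 and 0.0125 m and ((horizontal distance between green_puck and band1 below 0.11 m and horizontal distance between the grasp point and band3 below 0.016 m) or (horizontal distance between green_puck and band7 below 0.11 m and horizontal distance between the grasp point and band5 below 0.016 m))), for 0.05 s.
4. the fingertips touch the fourth band counted from the green puck's end and press the nest down a little (contact force between the fingers and rail above 0.3 N and value of joint nest between 0.001 and 0.0125 m and ((horizontal distance between green_puck and band1 below 0.11 m and horizontal distance between the grasp point and band4 below 0.016 m) or (horizontal distance between green_puck and band7 below 0.11 m and horizontal distance between the grasp point and band4 below 0.016 m))), for 0.05 s.
5. the fingertips touch the fifth band counted from the green puck's end and press the nest down a little (contact force between the fingers and rail above 0.3 N and value of joint nest between 0.001 and 0.0125 m and ((horizontal distance between green_puck and band1 below 0.11 m and horizontal distance between the grasp point and band5 below 0.016 m) or (horizontal distance between green_puck and band7 below 0.11 m and horizontal distance between the grasp point and band3 below 0.016 m))), for 0.05 s.
6. the fingertips touch the sixth band counted from the green puck's end and press the nest down a little (contact force between the fingers and rail above 0.3 N and value of joint nest between 0.001 and 0.0125 m and ((horizontal distance between green_puck and band1 below 0.11 m and horizontal distance between the grasp point and band6 below 0.016 m) or (horizontal distance between green_puck and band7 below 0.11 m and horizontal distance between the grasp point and band2 below 0.016 m))), for 0.05 s.
7. the fingertips touch the seventh and last band counted from the green puck's end and press the nest down a little (contact force between the fingers and rail above 0.3 N and value of joint nest between 0.001 and 0.0125 m and ((horizontal distance between green_puck and band1 below 0.11 m and horizontal distance between the grasp point and band7 below 0.016 m) or (horizontal distance between green_puck and band7 below 0.11 m and horizontal distance between the grasp point and band1 below 0.016 m))), for 0.05 s.
At the end, for the whole second after the job is handed in: the hand is still within 16 mm (seen from above) of the last band, at the red puck's end; the fingers touch the rail and the nest is held still, sunk by 1 to 12.5 mm; the rail sits in the nest, level, and every loose thing is within 10 mm of where it was (all of step 7 and velocity of joint nest between -0.01 and 0.01 m/s and z of rail in the frame of nest_top below 0.005 m and angle between rail's own z axis and vertical below 0.06 rad and distance of each of green_puck, red_puck, gauge_pin, gauge_ring, spray_can, cleaner, screwdriver, wrench, parts_tray from where it was at the start of the episode below 0.01 m); the arm keeps its last pose, push and grip.
It fails at once if the nest is pushed down to its stop (value of joint nest above 0.0132 m).
It fails at once if the rail is pressed or struck hard (over 25 N) (contact force between the fingers and rail above 25 N).
It fails at once if the rail is lifted out of the nest or tipped (not (z of rail in the frame of nest_top below 0.005 m) or not (angle between rail's own z axis and vertical below 0.06 rad)).
It fails at once if a puck, a gauge or another loose thing is moved or lifted (over 10 mm) (distance of any of green_puck, red_puck, gauge_pin, gauge_ring, spray_can, cleaner, screwdriver, wrench, parts_tray from where it was at the start of the episode above 0.01 m).
It also fails if it takes over 40 s, if anything falls off the work surface, if the arm or the gripper's body presses on something with over 40 N, if the wrist force passes 120 N, or if a joint passes its speed limit or range.

## Working session

There is one attempt and no reset: what is moved stays moved. The work goes in short steps, Python scripts to look and compute and a shell command to move; the robot and the scene stay as the last step left them, time stands still between calls to the robot, and variables do not carry over. Pictures are saved under pics/ and viewed, at most 10 in all, crops included, and the job is handed in when it is done.

```bash
mkdir -p pics; python3 - <<'E'
from workcell import bot,cams
import cv2
o=bot.get_obs();print(o['time_s'],o['ee_pos'],o['ee_rot'],o['gripper_width'],o['wrist_force'])
for n in("top","side"):
    c=cams.camera(n);cv2.imwrite(f"pics/{n}1.png",c['image'][:,:,::-1]);print({k:v for k,v in c.items() if k!='image'})
E
```

```text
0.0 [ 236.56144143 -604.80615682  238.39954806] [ 9.82676621e-01  1.85325641e-01 -1.13394778e-04 -1.02575149e-03] 0.999186910419866 [ 0.42673398 -0.06845495  0.80308327]
{'fx': 400.1057327590483, 'fy': 400.1057327590483, 'cx': 278.4185058888772, 'cy': 211.09682912856437, 'position': array([ 404.43868359,  -10.04005246, 1315.21113745]), 'orientation': array([ 0.71423035, -0.69640768,  0.05714649, -0.04031919])}
{'fx': 381.72834834897435, 'fy': 381.72834834897435, 'cx': 284.67049644018124, 'cy': 211.21540398696698, 'position': array([368.15647279, 602.89401445, 865.60585177]), 'orientation': array([-0.14549615,  0.92676422, -0.34281353,  0.04917161])}
```

View pics/top1.png

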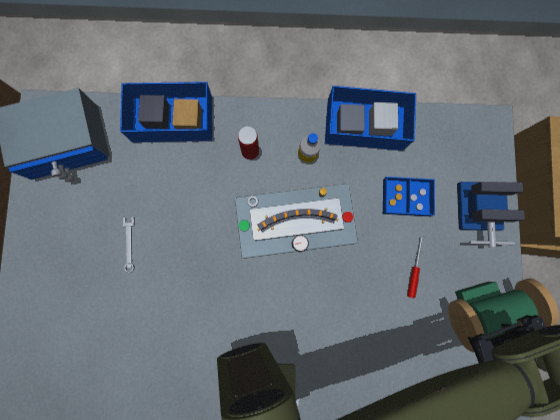

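View pics/side1.png

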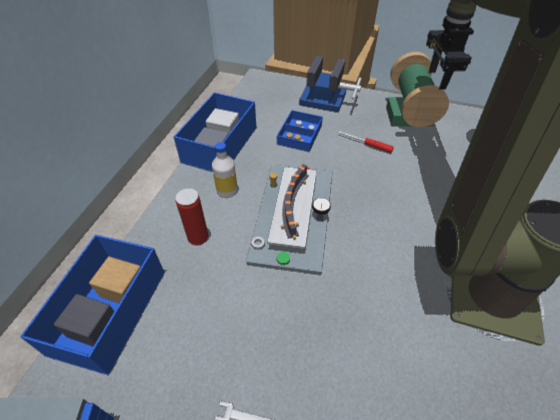

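The top view shows green at (244,226) and red at (348,217), with the arc's ends bent towards the robot. The trace therefore goes from world +y to -y. Next I locate the bands in both views.

```bash
cat > h.py <<'E'
import numpy as np,cv2
from scipy.spatial.transform import Rotation as R
from scipy.optimize import least_squares
def proj(c,P):
    p=(np.asarray(P)-c['position'])@R.from_quat(c['orientation']).as_matrix()
    return np.c_[c['fx']*p[:,0]/p[:,2]+c['cx'],c['fy']*p[:,1]/p[:,2]+c['cy']]
def ray(c,uv,z):
    uv=np.atleast_2d(uv)
    d=np.c_[(uv[:,0]-c['cx'])/c['fx'],(uv[:,1]-c['cy'])/c['fy'],np.ones(len(uv))]@R.from_quat(c['orientation']).as_matrix().T
    return c['position']+d*((z-c['position'][2])/d[:,2])[:,None]
def bands(x,y,yaw,z=97):
    a=np.arange(-3,4)*36/250
    l=np.c_[15+250*(np.cos(a)-1),250*np.sin(a),0*a]
    return R.from_euler('z',yaw).apply(l)+[x,y,z]
def blobs(c,box,lo,hi,amin=4):
    h=cv2.cvtColor(c['image'],cv2.COLOR_RGB2HSV);m=cv2.inRange(h,lo,hi)
    k=np.zeros_like(m);k[box[1]:box[3],box[0]:box[2]]=m[box[1]:box[3],box[0]:box[2]]
    n,_,s,ce=cv2.connectedComponentsWithStats(k)
    return [(int(s[i,4]),*ce[i].round(1)) for i in range(1,n) if s[i,4]>=amin]
E
python3 - <<'E'
from workcell import bot,cams
from h import *
for n,b in(("top",(240,190,352,245)),("side",(260,155,330,255))):
    c=cams.camera(n)
    B=blobs(c,b,(5,130,90),(22,255,255));print(n)
    for q in B: print(q,ray(c,q[1:],97)[0].round(1))
    x0,y0,x1,y1=b
    cv2.imwrite(f"pics/{n}2.png",cv2.resize(c['image'][y0:y1,x0:x1,::-1],None,fx=5,fy=5,interpolation=cv2.INTER_CUBIC))
E
```

```text
top
(30, np.float64(322.7), np.float64(191.8)) [ 638.1 -173.1   97. ]
(13, np.float64(296.8), np.float64(212.5)) [571.1 -93.8  97. ]
(15, np.float64(308.0), np.float64(212.0)) [ 573.6 -128.3   97. ]
(14, np.float64(319.9), np.float64(212.9)) [ 571.8 -165.    97. ]
(15, np.float64(285.4), np.float64(215.0)) [562.4 -58.8  97. ]
(13, np.float64(331.2), np.float64(215.2)) [ 565.6 -200.    97. ]
(14, np.float64(274.5), np.float64(218.5)) [550.7 -25.6  97. ]
(14, np.float64(264.1), np.float64(224.1)) [532.6   5.7  97. ]
side
(13, np.float64(302.2), np.float64(168.4)) [ 562.4 -198.4   97. ]
(28, np.float64(273.1), np.float64(175.9)) [ 633.3 -142.1   97. ]
(13, np.float64(296.5), np.float64(175.3)) [ 570.1 -165.5   97. ]
(12, np.float64(292.2), np.float64(183.8)) [ 571.9 -128.8   97. ]
(4, np.float64(272.8), np.float64(184.5)) [ 623.  -109.1   97. ]
(11, np.float64(289.2), np.float64(192.6)) [569.8 -93.5  97. ]
(17, np.float64(287.6), np.float64(201.9)) [563.7 -59.2  97. ]
(15, np.float64(288.3), np.float64(212.1)) [551.1 -25.2  97. ]
(16, np.float64(291.0), np.float64(222.6)) [533.9   6.6  97. ]
```

View pics/top2.png

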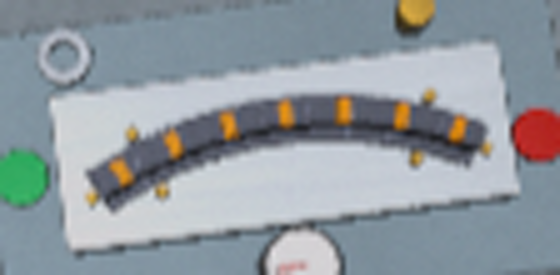

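View pics/side2.png

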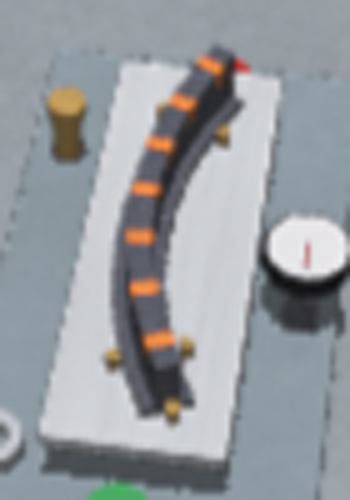

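Both views agree to about 2 mm. From green to red the bands run from (533,6) to (564,-199), top face at z = 97. I'll lift clear, shut the gripper and go above the first band.

```bash
python3 -m jog '[{"z":-0.03},{"z":-0.03},{"x":0.04,"y":-0.038},{"x":0.041,"y":-0.038},{"x":0.041,"y":-0.038},{"x":0.041,"y":-0.038},{"x":0.041,"y":-0.038},{"x":0.041,"y":-0.038},{"x":0.041,"y":-0.038},{"x":0.041,"y":-0.038},{"x":0.041,"y":-0.038},{"x":0.041,"y":-0.038}]' -1 20
cat >> h.py <<'E'
def targ(bot,T):
    o=bot.get_obs();r=R.from_quat(o['ee_rot']);p=np.array(o['ee_pos'])
    print('t',round(o['time_s'],2),'pos',p.round(1),'F',np.round(o['wrist_force'],2),'w',round(o['gripper_width'],3),'tilt z',r.as_matrix()[:,2].round(4),'to target, tool mm',r.inv().apply(np.array(T)-p).round(1))
E
python3 - <<'E'
from workcell import bot,cams
from h import *
M=np.array([[533.2,6],[551,-25.4],[563,-59],[570.5,-93.7],[572.8,-128.5],[571,-165.2],[564,-199.2]])[::-1]
s=least_squares(lambda v:(bands(*v)[:,:2]-M).ravel(),[555,-97,0]);print(s.x,abs(s.fun).max())
B=bands(*s.x)[::-1];print(B.round(1))
targ(bot,[*B[0,:2],150])
o=bot.get_obs();print(R.from_quat(o['ee_rot']).inv().apply(np.diff(B,axis=0)).round(1))
E
```

```text
[ 5.56079765e+02 -9.56930697e+01  1.46224063e-01] 1.2089021536885696
[[ 532.9    6.7   97. ]
 [ 550.4  -24.8   97. ]
 [ 563.1  -58.4   97. ]
 [ 570.9  -93.5   97. ]
 [ 573.6 -129.4   97. ]
 [ 571.1 -165.3   97. ]
 [ 563.4 -200.4   97. ]]
t 0.2 pos [ 236.6 -605.   238.8] F [-0.34 -0.05  0.85] w 1.0 tilt z [-4.0e-04  1.3e-03 -1.0e+00] to target, tool mm [ 498.8 -461.7   89.5]
[[  4.8  35.6  -0. ]
 [ -0.4  36.   -0. ]
 [ -5.5  35.5  -0. ]
 [-10.6  34.4  -0. ]
 [-15.4  32.5  -0. ]
 [-19.9  30.   -0. ]]invalid input
```

The call was refused, possibly because each row needs all six keys. I'll test with a small lift.

```bash
python3 -m jog '[{"x":0,"y":0,"z":-0.03,"ax":0,"ay":0,"az":0},{"x":0,"y":0,"z":-0.03,"ax":0,"ay":0,"az":0}]' -1 20
```

```text
time_s: 0.45
ee_pos: [236.6, -604.9, 299.4]
ee_rot: [0.983, 0.185, -0.0, -0.001]
wrist_force: [0.0, -0.0, -0.1]
gripper_width: 0.845
finger_force: 0.0
```

```bash
python3 -m jog '[{"x":0.03,"y":-0.028,"z":0,"ax":0,"ay":0,"az":0},{"x":0.042,"y":-0.039,"z":0,"ax":0,"ay":0,"az":0},{"x":0.042,"y":-0.039,"z":0,"ax":0,"ay":0,"az":0},{"x":0.042,"y":-0.039,"z":0,"ax":0,"ay":0,"az":0},{"x":0.042,"y":-0.039,"z":0,"ax":0,"ay":0,"az":0},{"x":0.042,"y":-0.039,"z":0,"ax":0,"ay":0,"az":0},{"x":0.042,"y":-0.039,"z":0,"ax":0,"ay":0,"az":0},{"x":0.042,"y":-0.039,"z":0,"ax":0,"ay":0,"az":0},{"x":0.042,"y":-0.039,"z":0,"ax":0,"ay":0,"az":0},{"x":0.042,"y":-0.039,"z":0,"ax":0,"ay":0,"az":0},{"x":0.042,"y":-0.039,"z":0,"ax":0,"ay":0,"az":0},{"x":0.042,"y":-0.039,"z":0,"ax":0,"ay":0,"az":0}]'
python3 - <<'E'
from workcell import bot
from h import *
targ(bot,[532.9,6.7,135])
E
```

```text
time_s: 1.95
ee_pos: [528.9, 1.3, 299.7]
ee_rot: [0.983, 0.185, 0.0, 0.0]
wrist_force: [1.6, -0.1, 0.4]
gripper_width: 0.005
finger_force: 0.0
t 1.95 pos [528.9   1.3 299.7] F [ 1.61 -0.14  0.38] w 0.005 tilt z [ 3.e-04 -2.e-04 -1.e+00] to target, tool mm [  5.6  -3.6 164.7]
```

```bash
python3 -m jog '[{"x":0.004,"y":-0.002,"z":0.04,"ax":0,"ay":0,"az":0},{"x":0,"y":0,"z":0.04,"ax":0,"ay":0,"az":0},{"x":0,"y":0,"z":0.04,"ax":0,"ay":0,"az":0},{"x":0,"y":0,"z":0.03,"ax":0,"ay":0,"az":0},{"x":0,"y":0,"z":0.015,"ax":0,"ay":0,"az":0},{"x":0,"y":0,"z":0,"ax":0,"ay":0,"az":0},{"x":0,"y":0,"z":0,"ax":0,"ay":0,"az":0}]'
python3 - <<'E'
from workcell import bot,cams
from h import *
targ(bot,[532.9,6.7,120])
out=[]
for n,(x,y) in(("top",(210,170)),("side",(240,130))):
    c=cams.camera(n)
    out.append(cv2.resize(c['image'][y:y+120,x:x+130,::-1],(390,360),interpolation=cv2.INTER_CUBIC))
cv2.imwrite("pics/near.png",np.hstack(out))
E
```

```text
time_s: 2.82
ee_pos: [532.5, 2.6, 136.3]
ee_rot: [0.983, 0.185, 0.001, 0.0]
wrist_force: [-0.3, 0.1, 0.5]
gripper_width: 0.003
finger_force: 0.0
t 2.83 pos [532.5   2.6 136.3] F [-0.29  0.14  0.51] w 0.003 tilt z [ 2.6e-03 -2.0e-04 -1.0e+00] to target, tool mm [ 1.8 -3.7 16.3]
```

View pics/near.png

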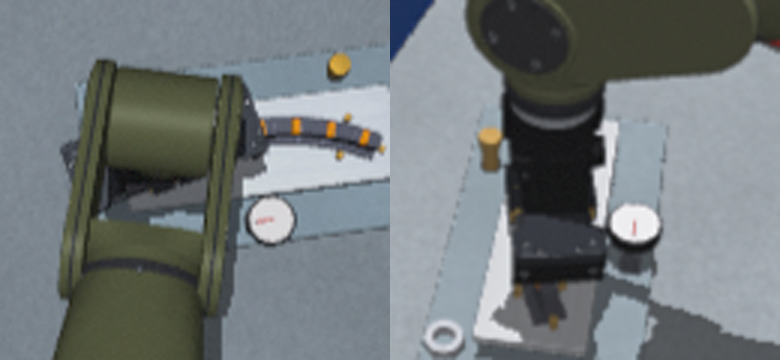

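The hand is over the green end of the rail and clear of the gauges; its body hides the fingertips. I descend slowly until I see contact force.

```bash
python3 -m jog '[{"x":0.002,"y":-0.003,"z":0.003,"ax":0,"ay":0,"az":0},{"x":0,"y":0,"z":0.003,"ax":0,"ay":0,"az":0},{"x":0,"y":0,"z":0.003,"ax":0,"ay":0,"az":0},{"x":0,"y":0,"z":0.002,"ax":0,"ay":0,"az":0},{"x":0,"y":0,"z":0.001,"ax":0,"ay":0,"az":0},{"x":0,"y":0,"z":0,"ax":0,"ay":0,"az":0}]'
python3 -m jog '[{"x":0,"y":0,"z":0.002,"ax":0,"ay":0,"az":0},{"x":0,"y":0,"z":0.002,"ax":0,"ay":0,"az":0},{"x":0,"y":0,"z":0,"ax":0,"ay":0,"az":0},{"x":0,"y":0,"z":0,"ax":0,"ay":0,"az":0}]'
```

```text
time_s: 3.68
ee_pos: [532.2, 6.3, 122.5]
ee_rot: [0.983, 0.185, -0.0, -0.0]
wrist_force: [-0.5, -0.5, -0.4]
gripper_width: 0.007
finger_force: 0.0
time_s: 4.18
ee_pos: [532.5, 6.3, 118.9]
ee_rot: [0.983, 0.185, 0.0, 0.0]
wrist_force: [-1.2, 0.1, 1.5]
gripper_width: 0.005
finger_force: 1.3
```

```bash
python3 -m jog '[{"x":0,"y":0,"z":0.002,"ax":0,"ay":0,"az":0},{"x":0,"y":0,"z":0,"ax":0,"ay":0,"az":0},{"x":0,"y":0,"z":0,"ax":0,"ay":0,"az":0}]'
python3 - <<'E'
from workcell import bot
from h import *
targ(bot,[532.9,6.7,116])
E
```

```text
time_s: 4.55
ee_pos: [532.4, 6.3, 116.8]
ee_rot: [0.983, 0.185, 0.0, 0.0]
wrist_force: [0.7, 0.3, 2.9]
gripper_width: 0.006
finger_force: 1.6
t 4.55 pos [532.4   6.3 116.8] F [0.75 0.33 2.94] w 0.006 tilt z [ 5.e-04 -1.e-04 -1.e+00] to target, tool mm [ 0.6 -0.2  0.8]
```

Contact holds at about 3 N with the nest sunk roughly 5 mm. Now I slide to the third band.

```bash
python3 -m jog '[{"x":0.0,"y":0,"z":0.001,"ax":0,"ay":0,"az":0},{"x":0.001,"y":0.007,"z":0,"ax":0,"ay":0,"az":0},{"x":0.001,"y":0.007,"z":0,"ax":0,"ay":0,"az":0},{"x":0.001,"y":0.007,"z":0,"ax":0,"ay":0,"az":0},{"x":0.001,"y":0.007,"z":0,"ax":0,"ay":0,"az":0},{"x":0.001,"y":0.007,"z":0,"ax":0,"ay":0,"az":0},{"x":0,"y":0,"z":0,"ax":0,"ay":0,"az":0},{"x":0,"y":0,"z":0,"ax":0,"ay":0,"az":0}]'
python3 - <<'E'
from workcell import bot
from h import *
targ(bot,[550.4,-24.8,116])
targ(bot,[563.1,-58.4,116])
E
```

```text
time_s: 5.55
ee_pos: [550.2, -25.5, 116.0]
ee_rot: [0.983, 0.185, 0.0, 0.001]
wrist_force: [-0.2, -1.4, 2.8]
gripper_width: 0.001
finger_force: 1.7
t 5.55 pos [550.2 -25.5 116. ] F [-0.24 -1.42  2.83] w 0.001 tilt z [ 0.0014 -0.0022 -1.    ] to target, tool mm [ 0.5 -0.6 -0. ]
t 5.55 pos [550.2 -25.5 116. ] F [-0.24 -1.42  2.83] w 0.001 tilt z [ 0.0014 -0.0022 -1.    ] to target, tool mm [ 0.1 35.3  0.1]
```

```bash
python3 -m jog '[{"x":0,"y":0.007,"z":0,"ax":0,"ay":0,"az":0},{"x":0,"y":0.007,"z":0,"ax":0,"ay":0,"az":0},{"x":0,"y":0.007,"z":0,"ax":0,"ay":0,"az":0},{"x":0,"y":0.007,"z":0,"ax":0,"ay":0,"az":0},{"x":0,"y":0.007,"z":0,"ax":0,"ay":0,"az":0},{"x":0,"y":0,"z":0,"ax":0,"ay":0,"az":0},{"x":-0.001,"y":0.007,"z":0,"ax":0,"ay":0,"az":0},{"x":-0.001,"y":0.007,"z":0,"ax":0,"ay":0,"az":0},{"x":-0.001,"y":0.007,"z":0,"ax":0,"ay":0,"az":0},{"x":-0.001,"y":0.007,"z":0,"ax":0,"ay":0,"az":0},{"x":-0.001,"y":0.007,"z":0,"ax":0,"ay":0,"az":0},{"x":0,"y":0,"z":0,"ax":0,"ay":0,"az":0}]'
python3 - <<'E'
from workcell import bot
from h import *
targ(bot,[570.9,-93.5,116])
targ(bot,[573.6,-129.4,116])
E
```

```text
time_s: 7.05
ee_pos: [570.7, -92.7, 115.8]
ee_rot: [0.983, 0.185, 0.0, 0.001]
wrist_force: [-1.1, -1.2, 4.2]
gripper_width: 0.007
finger_force: 1.7
t 7.05 pos [570.7 -92.7 115.8] F [-1.08 -1.19  4.15] w 0.007 tilt z [ 6.0e-04 -1.7e-03 -1.0e+00] to target, tool mm [-0.2  0.8 -0.2]
t 7.05 pos [570.7 -92.7 115.8] F [-1.08 -1.19  4.15] w 0.007 tilt z [ 6.0e-04 -1.7e-03 -1.0e+00] to target, tool mm [-10.7  35.2  -0.2]
```

```bash
python3 -m jog '[{"x":-0.002,"y":0.007,"z":0,"ax":0,"ay":0,"az":0},{"x":-0.002,"y":0.007,"z":0,"ax":0,"ay":0,"az":0},{"x":-0.002,"y":0.007,"z":0,"ax":0,"ay":0,"az":0},{"x":-0.002,"y":0.007,"z":0,"ax":0,"ay":0,"az":0},{"x":-0.0025,"y":0.007,"z":0,"ax":0,"ay":0,"az":0},{"x":0,"y":0,"z":0,"ax":0,"ay":0,"az":0},{"x":-0.003,"y":0.0065,"z":0,"ax":0,"ay":0,"az":0},{"x":-0.003,"y":0.0065,"z":0,"ax":0,"ay":0,"az":0},{"x":-0.003,"y":0.0065,"z":0,"ax":0,"ay":0,"az":0},{"x":-0.003,"y":0.0065,"z":0,"ax":0,"ay":0,"az":0},{"x":-0.003,"y":0.0065,"z":0,"ax":0,"ay":0,"az":0},{"x":0,"y":0,"z":0,"ax":0,"ay":0,"az":0}]'
python3 - <<'E'
from workcell import bot,cams
from h import *
targ(bot,[571.1,-165.3,116])
targ(bot,[563.4,-200.4,116])
out=[]
for n,(x,y) in(("top",(230,170)),("side",(240,130))):
    c=cams.camera(n)
    out.append(cv2.resize(c['image'][y:y+140,x:x+130,::-1],(390,420),interpolation=cv2.INTER_CUBIC))
cv2.imwrite("pics/b6.png",np.hstack(out))
E
```

```text
time_s: 8.55
ee_pos: [571.2, -164.9, 115.7]
ee_rot: [0.983, 0.185, -0.0, 0.001]
wrist_force: [0.0, -1.0, 3.5]
gripper_width: 0.007
finger_force: 1.7
t 8.55 pos [ 571.2 -164.9  115.7] F [ 0.01 -0.99  3.47] w 0.007 tilt z [-1.0e-04 -1.7e-03 -1.0e+00] to target, tool mm [-0.2  0.4 -0.3]
t 8.55 pos [ 571.2 -164.9  115.7] F [ 0.01 -0.99  3.47] w 0.007 tilt z [-1.0e-04 -1.7e-03 -1.0e+00] to target, tool mm [-20.2  30.2  -0.3]
```

View pics/b6.png

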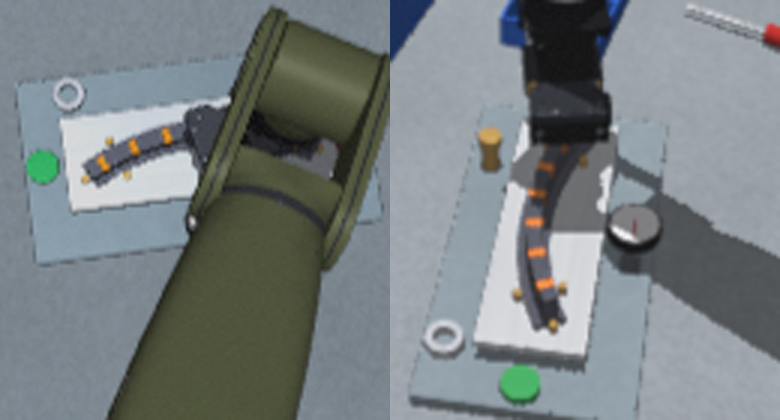

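The rail is seated and five bands are free. Next is the last band, where I'll measure the sink from the visible bands.

```bash
python3 -m jog '[{"x":-0.004,"y":0.006,"z":0,"ax":0,"ay":0,"az":0},{"x":-0.004,"y":0.006,"z":0,"ax":0,"ay":0,"az":0},{"x":-0.004,"y":0.006,"z":0,"ax":0,"ay":0,"az":0},{"x":-0.004,"y":0.006,"z":0,"ax":0,"ay":0,"az":0},{"x":-0.004,"y":0.006,"z":0,"ax":0,"ay":0,"az":0},{"x":0,"y":0,"z":0,"ax":0,"ay":0,"az":0},{"x":0,"y":0,"z":0,"ax":0,"ay":0,"az":0},{"x":0,"y":0,"z":0,"ax":0,"ay":0,"az":0}]'
python3 - <<'E'
from workcell import bot,cams
from h import *
targ(bot,[563.4,-200.4,116])
c=cams.camera("side")
old=np.array([[292.2,183.8],[289.2,192.6],[287.6,201.9],[288.3,212.1],[291,222.6]])
new=np.array([b[1:] for b in blobs(c,(284,178,300,228),(5,130,50),(22,255,255),6)]);print(new)
B=bands(556.08,-95.69,.1462)[2:]
for q in new:
    i=np.argmin(np.linalg.norm(old-q,axis=1))
    d=(proj(c,[B[i]-[0,0,1]])-proj(c,[B[i]]))[0]
    print(i,'sink mm',(q-old[i])@d/(d@d))
E
```

```text
time_s: 9.65
ee_pos: [563.5, -199.6, 115.7]
ee_rot: [0.983, 0.185, -0.0, 0.001]
wrist_force: [-0.4, -2.1, 3.5]
gripper_width: 0.006
finger_force: 1.7
t 9.65 pos [ 563.5 -199.6  115.7] F [-0.4  -2.11  3.47] w 0.006 tilt z [-3.0e-04 -1.5e-03 -1.0e+00] to target, tool mm [-0.4  0.7 -0.3]
[[291.9 185.2]
 [289.1 194.1]
 [287.5 203.5]
 [288.2 213.8]
 [290.6 224.2]]
0 sink mm 5.646959155168083
1 sink mm 6.0481226385249265
2 sink mm 6.489509308719158
3 sink mm 6.948929660290968
4 sink mm 6.647534450097793
```

The image shows the nest sunk about 6 mm, in the middle of the allowed range, and the arm is steady on the last band. Handing in.

```bash
python3 -c "
from workcell import bot
print(bot.sign_off())"
```

```text
the job is handed in; nothing more can be done
None
```

I traced all seven bands from the green end to the red end and handed the job in with the fingertips still on the last band, about 3.5 N of push and the nest about 6 mm down; no verdict came back.

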